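# Put the rinsed sample bottle on its drying peg

### The job

Take the narrow-necked sample bottle from its black rest, turn it mouth down and slide its neck fully down over the slim drying peg, so that the mouth sits on the peg's collar before you let go. Leave it there and do not knock the wide-mouthed jar about.

Things in the scene. Friction and masses are not known exactly. Their poses are not given: they have to be found in the camera images.
- bottle: Narrow-necked round aluminium bottle, 150 mm long, about 0.15 kg, lying in the rest. Origin: centre of the mouth; its z axis runs from mouth to base (spin is free). From the mouth: neck to 50 mm, outside diameter 34 (rim bead 37), bore 28; shoulder to 65; body diameter 54 to the base. Open inside to 85 mm depth. Grip it across the body 105 mm from the mouth, where the rest leaves it free.
- rest: Black rest, fixed, where the bottle starts, mouth raised and to the robot's left and near side. Origin: centre, on the table; the bottle's axis passes 60 mm above it, there 105 mm from the mouth, sloping 10 degrees up towards the mouth. Two V saddles, 60 mm apart with the grip point midway, stay 12 mm below the axis, a low stop stands behind the base (so lift straight up); the base plate is 6 mm thick.
- slim_peg: Slimmer of two steel pegs on grey stands (fixed, 140 mm or more apart, either way round), rising at 40 degrees away from the robot. Origin: foot of the peg, on its black collar (46 mm across), 65 mm above the table; z axis: along the peg to its tip. 75 mm long, tapering from 23 to 12 mm; the other is 38 mm thick. A bottle let go on it droops by up to 12 degrees and stays.
- jar: Wide-mouthed open aluminium jar, 68 mm diameter, 80 mm tall, standing upright on the table; a bystander. Its origin is the centre of its underside.

How it is judged:
By the outcome, as a careful person would: the job done as asked, in the order asked, and still so for the second after the job is handed in, with the robot touching nothing.
It also fails if it takes over 48 s, if anything falls off the work surface, if the arm or the gripper's body presses on something with over 40 N, if the wrist force passes 120 N, or if a joint passes its speed limit or range.

### The arm

A 7-joint arm with a two-finger parallel gripper is mounted at the origin on a cart in front of the work surface, level with it; the furniture and walls round the work are solid. World frame = base frame: x ahead of the robot, y to its left, z up, the work surface at z = 0. Lengths are in m, angles in degrees, forces in N, time in s.
With the tool pointing down it reaches from about 0.35 to 0.775 m from the base axis. Payload 3.1 kg.
Tool frame: the origin (TCP) lies on the centre line of the jaws, within the pads' length; the fingertips stand 17 mm ahead of it and the grasp point (between the pads) lies 2 mm behind it (robot.tip_reach is the distance from the TCP to the fingertips, in m); z points along the fingers, y is the line along which they close (so a half turn about z gives the same grasp; the last joint's range is limited). The gripper opens to 85 mm and grips with 20 to 120 N. Pads are 22 mm wide; open, the fingers measure 114 mm over their backs; the gripper's body (76 mm by 85 mm) begins 54 mm behind the grasp point. The pads swing forward as they close: fully open they stand 13 mm farther back than shut.
Start: joints at [73.127, 17.813, 0.802, 86.603, -0.252, 75.585, -1.558], TCP at [0.138, -0.533, 0.248] pointing down, gripper open.
Joint ranges: [-154.91, 154.91], [-16.99, 109.72], [-72.82, 74.43], [7.12, 147.25], [-82.49, 262.49], [11.32, 116.49], [-174.64, 174.64]. Speed limits (degrees/s): [159.86, 159.86, 180, 180, 180, 180, 180].

### API

Orientations are given as [roll, pitch, yaw] about the fixed x, y, z axes, in that order (R = Rz(yaw) Ry(pitch) Rx(roll)).
In Python, from station import robot, fingers, vision, workorder, recognise gives the robot as it stands. Calls block until the motion is done:
- robot.move_to(position, orientation): joint-space move of the TCP to a pose.
- robot.line_to(position, orientation=None, velocity=0.15, f_stop=None): straight line of the TCP; orientation=None keeps the orientation; velocity is the mean speed in m/s. With f_stop (N) it stops when the force on the tool has changed by that much, and returns True; else False.
- robot.move_j(angles): joint-space move.
- fingers.gripper_to(opening, force=None): opening from 0.0 (shut) to 1.0 (fully open); force is the grip in N (None keeps the last); returns when the fingers have stopped.
- robot.pause(seconds).
- robot.inverse_kinematics(position, orientation): joint angles nearest the present ones, or None.
- vision.grab_frame(name): name is "scene" or "top" or "wrist"; returns the picture (400x640x3 uint8, red, green, blue); there is no depth.
- vision.calibration(name): a dict with "mtx" (3x3 intrinsics, pixels), "extrinsics" (4x4, takes a point from world to camera coordinates); the wrist camera has in their place "T_tool_cam" (4x4, takes a point from camera to tool coordinates, whose origin is the TCP and whose axes are the flange's). Camera axes: x right, y up, looking along -z (the intrinsics and any distortion apply to the point x, -y, -z); pixel columns grow to the right and rows downward; lengths in m; the calibration is good to about 2 mm. A picture is of the moment at which its call begins: read the wrist's pose just before it. calibration takes no time and is no camera call.
A pose or a line that the arm cannot do raises robot.PlanningError and nothing moves.
- workorder.close_job(): hands the job in; it is judged then, once.
Trained networks look in the newest picture that a camera, given by its name, has taken for a name from the list of things; names that differ only in an ending like _2 or _b are one class to them, and where a whole thing is asked for, a point or a joint stands for the part that bears it (a point fixed in the world has none). Each returns a list of dicts, best first, with "p" (0 to 1); they miss things now and then, are a little off and sometimes report something else, mostly with a low value. They report only what shows in the picture. A call takes as long as a camera call.
- recognise(label, camera): "rect" ([centre column, centre row, width, height] in pixels, round what is visible of it).
Readings, each from a call of its own:
- robot.current_time_s(): time.
- robot.current_joint_positions(): joint angles.
- robot.current_dq(): joint speeds.
- robot.current_joint_torque(): joint torques, N m.
- robot.current_tool_pos(): TCP position.
- robot.current_eef_rot(): TCP orientation.
- robot.current_contact_force(): force on the tool from outside, world axes, zero at the start.
- robot.current_torque(): the same for the moment, N m.
- robot.current_finger_gap(): opening from 0.0 (shut) to 1.0 (fully open).
- robot.current_gripper_force(): force on a finger pad.
Only numpy, scipy, OpenCV 4.12 (cv2) and the standard library are available. Lean on these libraries where they do the work, as an engineer would, in place of code of your own. Each camera call takes 0.05 s, during which the arm holds its last target. There are 200 camera calls.

## Working session

There is one attempt and no reset: what is moved stays moved. The work goes in short steps, each a Python script; the robot and the scene stay as the last script left them, time stands still between calls to the robot, and variables do not carry over. Pictures are saved under pics/ and viewed, at most 10 in all, crops included, and the job is handed in when it is done.

```bash
mkdir -p pics; ls
python3 - <<'E'
from station import robot, fingers, vision, workorder, recognise
import cv2,numpy as np
np.set_printoptions(precision=4,suppress=True)
for c in("scene","top"):
    im=vision.grab_frame(c); cv2.imwrite(f"pics/{c}0.png",im[:,:,::-1])
    k=vision.calibration(c); print(c,k)
    for l in("bottle","rest","slim_peg","jar"):
        print(l,[(np.round(d["rect"],1).tolist(),round(d["p"],2)) for d in recognise(l,c)])
print(vision.calibration("wrist"),robot.current_eef_rot(),robot.current_time_s())
E
```

```text
pics
scene {'mtx': array([[389.9888,   0.    , 317.0607],
       [  0.    , 389.9888, 203.224 ],
       [  0.    ,   0.    ,   1.    ]]), 'extrinsics': array([[-0.8691, -0.4944, -0.012 ,  0.5139],
       [ 0.3769, -0.6779,  0.6312, -0.2176],
       [-0.3202,  0.5441,  0.7756, -0.7851],
       [ 0.    ,  0.    ,  0.    ,  1.    ]])}
bottle [([291.2, 192.1, 27.2, 51.4], 0.72), ([361.2, 168.9, 31.6, 33.4], 0.45)]
rest [([292.2, 201.4, 28.6, 38.3], 0.73)]
slim_peg [([360.5, 171.6, 28.4, 31.9], 0.78)]
jar [([249.9, 253.8, 30.8, 47.1], 0.62)]
top {'mtx': array([[389.6204,   0.    , 325.074 ],
       [  0.    , 389.6204, 201.9862],
       [  0.    ,   0.    ,   1.    ]]), 'extrinsics': array([[ 0.0221, -0.9997,  0.0071,  0.0732],
       [ 0.994 ,  0.0227,  0.1067, -0.579 ],
       [-0.1068,  0.0048,  0.9943, -0.8696],
       [ 0.    ,  0.    ,  0.    ,  1.    ]])}
bottle [([341.9, 171.6, 70.7, 37.6], 0.63)]
rest [([355.4, 182.1, 47.9, 20.3], 0.61)]
slim_peg [([396.9, 228.8, 19.1, 34.2], 0.76)]
jar [([269.1, 174.2, 32.3, 30.7], 0.67)]
{'mtx': array([[281.9905,   0.    , 320.001 ],
       [  0.    , 281.9905, 198.62  ],
       [  0.    ,   0.    ,   1.    ]]), 'T_tool_cam': array([[ 0.0001,  0.948 ,  0.3183,  0.0815],
       [ 1.    , -0.0004,  0.0007,  0.0004],
       [ 0.0008,  0.3183, -0.948 , -0.1258],
       [ 0.    ,  0.    ,  0.    ,  1.    ]])} [-179.9987    0.0029   14.4868] 0.5
```

Run:
```python
import cv2,numpy as np
a=cv2.imread("pics/scene0.png")[110:310,190:450]; b=cv2.imread("pics/top0.png")[110:310,220:480]
o=np.vstack([cv2.resize(a,(780,600),interpolation=2)]);cv2.imwrite("pics/s1.png",o)
cv2.imwrite("pics/t1.png",cv2.resize(b,(780,600),interpolation=2))
```

```text
(no output)
```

View pics/s1.png

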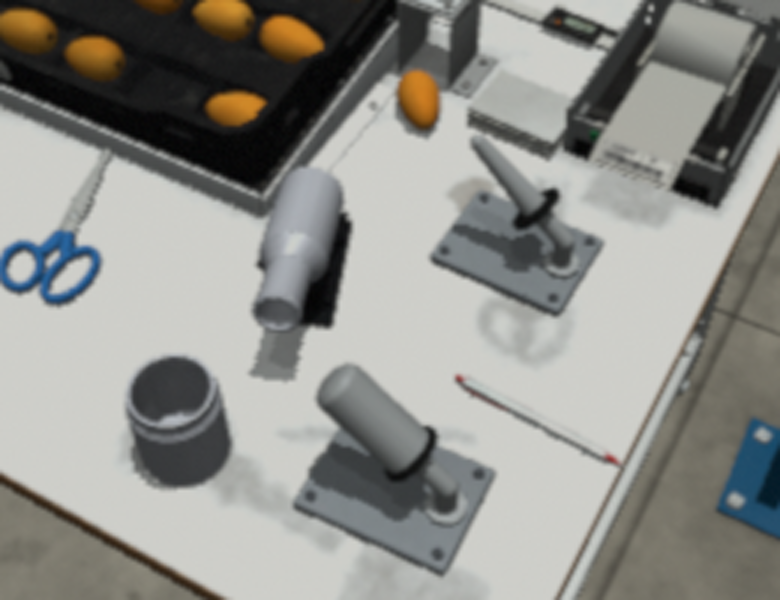

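View pics/t1.png

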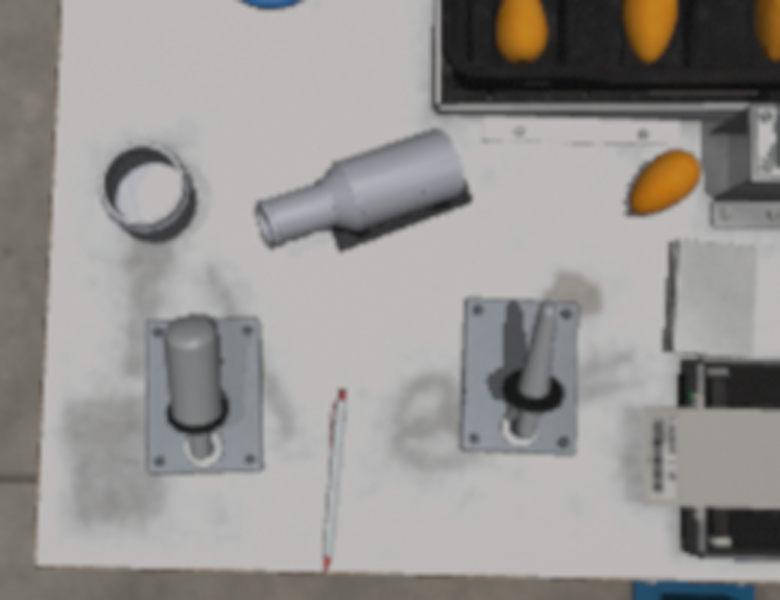

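The pictures show the bottle with its mouth at crop (276,312) in scene and (264,222) in top. The slim peg's tip is at (478,142) / (549,306) and its collar at (537,208) / (533,390). The networks agree with this. I'll triangulate these points.

```bash
cat > h.py <<'E'
from station import robot, fingers, vision, workorder, recognise
import cv2,numpy as np
from scipy.spatial.transform import Rotation as Ro
np.set_printoptions(precision=4,suppress=True)
F=np.diag([1,-1,-1.])
def cam(c,pose=None):
    k=vision.calibration(c)
    if c=="wrist":
        T=np.eye(4);T[:3,3]=pose[0];T[:3,:3]=Ro.from_euler("xyz",pose[1],degrees=True).as_matrix()
        E=np.linalg.inv(T@k["T_tool_cam"])
    else: E=k["extrinsics"]
    return k["mtx"]@F@E[:3]
def tri(Ps,uv):
    A=np.array([r for P,(u,v) in zip(Ps,uv) for r in(u*P[2]-P[0],v*P[2]-P[1])])
    x=np.linalg.svd(A)[2][-1];x=x[:3]/x[3]
    e=[np.round(proj(P,x)-q,1).tolist() for P,q in zip(Ps,uv)]
    return x,e
def proj(P,x):
    q=P@np.append(x,1);return q[:2]/q[2]
def atz(P,uv,z):
    A=np.array([uv[0]*P[2]-P[0],uv[1]*P[2]-P[1]])
    return np.append(np.linalg.solve(A[:,:2],-A[:,3]-A[:,2]*z),z)
E
python3 - <<'E'
from h import *
S,T=cam("scene"),cam("top")
s=lambda x,y:(190+x/3-.33,110+y/3-.33); t=lambda x,y:(220+x/3-.33,110+y/3-.33)
for n,a,b in[("mouth",(276,312),(264,222)),("tip",(478,142),(549,306)),("collar",(537,208),(533,390)),("jarrim",(174,390),(148,190)),("fattip",(342,384),(192,325))]:
    print(n,*tri([S,T],[s(*a),t(*b)]))
print("body axis pts at z~.055", atz(T,t(440,163),.05),atz(T,t(264,222),.078))
print("tray corner",atz(T,t(437,105),.03), "orange",atz(T,t(660,180),.02))
E
```

```text
mouth [0.6101 0.1248 0.0787] [[-0.8, -0.1], [0.3, 0.7]]
tip [ 0.5503 -0.079   0.1049] [[-1.0, -0.1], [0.4, 1.0]]
collar [ 0.4925 -0.0757  0.0616] [[-0.6, -0.0], [0.2, 0.6]]
jarrim [0.6353 0.2126 0.0727] [[0.4, 0.1], [-0.2, -0.4]]
fattip [0.5289 0.171  0.1043] [[-2.4, -0.3], [0.9, 2.1]]
body axis pts at z~.055 [ 0.6646 -0.0061  0.05  ] [0.6118 0.1256 0.078 ]
tray corner [ 0.715  -0.0054  0.03  ] orange [ 0.6614 -0.183   0.02  ]
```

```bash
cat >> h.py <<'E'
def frame(x,z):
    z=z/np.linalg.norm(z); x=x-z*(x@z); x/=np.linalg.norm(x)
    return Ro.from_matrix(np.c_[x,np.cross(z,x),z]).as_euler("xyz",degrees=True)
def axis(yaw,el):
    y,e=np.radians([yaw,el]);return np.array([np.cos(e)*np.cos(y),np.cos(e)*np.sin(y),np.sin(e)])
def down(b):  # unit vector perpendicular to b, as far down as possible
    d=np.array([0,0,-1.]);d-=b*(d@b);return d/np.linalg.norm(d)
E
python3 - <<'E'
from h import *
b=axis(-68,-10);p=axis(-3,40);M=np.array([.6101,.1248,.0787]);C=np.array([.4925,-.0757,.063])
g=M+.105*b
for s in(1,-1):
    r=frame(s*b,down(b));f=frame(s*p,down(p))
    print(s,r,f)
    for n,q,o in[("hover",g+[0,0,.2],r),("grasp",g,r),("pre",C+.225*p,f),("tip",C+.18*p,f),("end",C+.105*p,f),("out",C+.105*p-.12*down(p),f)]:
        print(n,q,robot.inverse_kinematics(q,o))
robot.move_to([.56,-.02,.30],[180,0,0])
for i,q in enumerate([[.56,-.02,.30],[.56,.06,.30]]):
    if i: robot.line_to(q,velocity=.2)
    robot.pause(.2)
    pose=(robot.current_tool_pos(),robot.current_eef_rot())
    im=vision.grab_frame("wrist");cv2.imwrite(f"pics/w{i}.png",im[:,:,::-1]);print(pose)
    np.save(f"pose{i}.npy",np.array(pose))
    for l in("bottle","slim_peg","jar"): print(l,[(np.round(d["rect"],1).tolist(),round(d["p"],2)) for d in recognise(l,"wrist")])
print(robot.current_time_s())
a,c=[cv2.imread(f"pics/w{i}.png") for i in(0,1)]
E
```

```text
1 [180.  10. -68.] [180. -40.  -3.]
hover [0.6488 0.0289 0.2605] [  11.5006   34.1198  -19.5434   62.7444    1.2495   87.6286 -163.2367]
grasp [0.6488 0.0289 0.0605] [   9.3693   41.4936  -14.075    78.4837   -0.102    64.4122 -159.5057]
pre [ 0.6646 -0.0847  0.2076] [ 24.7619  13.7729 -20.3771 111.4211   8.8703  15.8024 -94.0095]
tip [ 0.6302 -0.0829  0.1787] [-11.8901  11.5103  22.0525 119.3695 -38.0807  12.4383 -50.163 ]
end [ 0.5728 -0.0799  0.1305] [  61.7474   20.8641  -61.7413  127.7037   88.3972   14.7572 -167.3383]
out [ 0.4958 -0.0759  0.2224] [ 55.6392  -9.5439 -40.2577 130.5077 -38.4476  21.0555 -47.6027]
-1 [180. -10. 112.] [-180.   40.  177.]
hover [0.6488 0.0289 0.2605] [ 24.6839  39.8255 -47.5254  62.0307  18.252   89.8153   6.1476]
grasp [0.6488 0.0289 0.0605] [ 26.9279  49.2686 -46.5557  77.6284  25.5466  68.5398   3.1522]
pre [ 0.6646 -0.0847  0.2076] [ 33.9534  15.1228 -31.3189 111.1162  20.0629  16.6096  76.1374]
tip [ 0.6302 -0.0829  0.1787] [ 47.736   16.688  -46.5981 117.4242  43.5324  14.0097  54.6649]
end [ 0.5728 -0.0799  0.1305] [ 61.7474  20.8641 -61.7413 127.7037  88.3972  14.7572  12.6617]
out [ 0.4958 -0.0759  0.2224] [ 40.0692  -8.5034 -26.9342 130.871  -30.3148  19.3176 124.4059]
(array([ 0.56  , -0.0208,  0.2999]), array([179.9861,   0.0126,  -0.0822]))
bottle [([255.9, 104.7, 131.4, 87.0], 0.7)]
slim_peg [([359.0, 208.6, 33.3, 49.1], 0.95)]
jar [([134.7, 104.7, 90.0, 57.9], 0.68)]
(array([0.5603, 0.058 , 0.2998]), array([179.9399,   0.0152,  -0.1817]))
bottle [([324.8, 104.3, 126.9, 87.4], 0.9)]
slim_peg [([420.4, 206.2, 41.4, 47.9], 0.6)]
jar [([196.4, 106.5, 72.4, 56.2], 0.79)]
4.2167
```

View pics/w0.png

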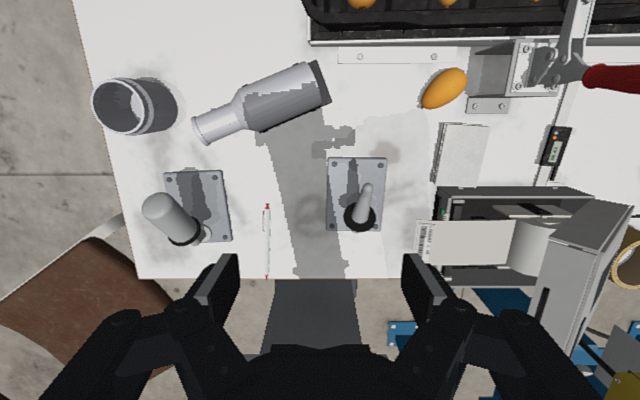

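View pics/w1.png

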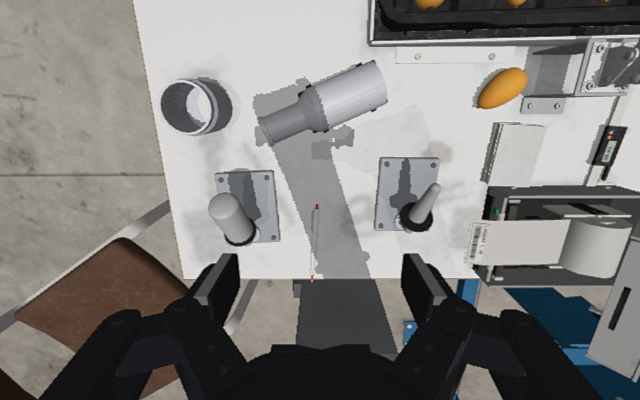

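Run:
```python
import cv2,numpy as np
R=lambda f,x,y,w,h,k:cv2.resize(cv2.imread(f)[y:y+h,x:x+w],None,fx=k,fy=k,interpolation=2)
o=np.vstack([np.hstack([R("pics/w0.png",325,165,66,75,6),R("pics/w1.png",385,165,66,75,6)]),np.hstack([R("pics/w0.png",185,55,150,100,2.64),R("pics/w1.png",247,55,150,100,2.64)])[:150*2]])
print(o.shape);cv2.imwrite("pics/m.png",o[:600,:800])
R=cv2.resize(cv2.imread("pics/w0.png")[55:155,185:335],None,fx=2.64,fy=2.64)
print(R.shape)
```

```text
(714, 792, 3)
(264, 396, 3)
```

View pics/m.png

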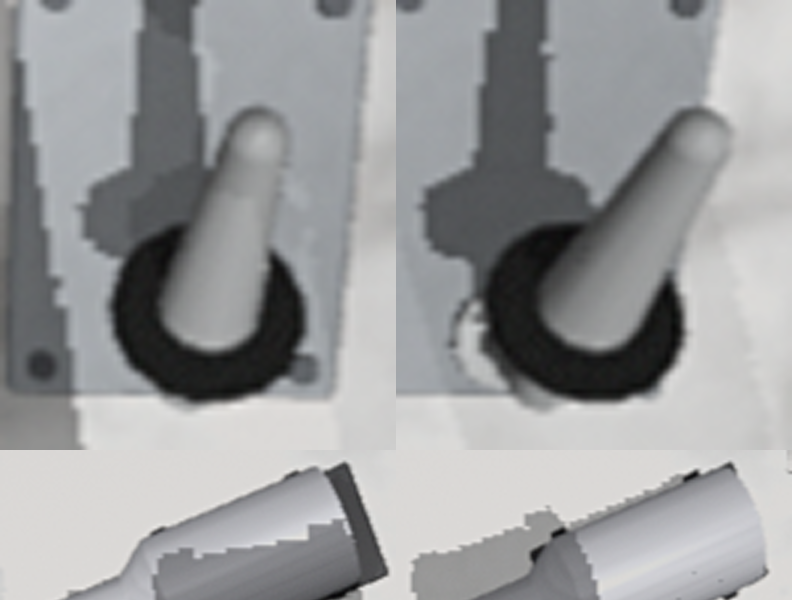

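The crop shows the slim peg's collar centre at (359.3,216.6) in w0 and (415.9,216.4) in w1. The tip is at (367.9,186) and (435.8,186), so I'll refine with all four views.

```bash
cat > m.py <<'E'
from h import *
Ps=[cam("scene"),cam("top")]+[cam("wrist",np.load(f"pose{i}.npy")) for i in(0,1)]
s=lambda x,y:(190+x/3-.33,110+y/3-.33); t=lambda x,y:(220+x/3-.33,110+y/3-.33)
D={"mouth":[s(276,312),t(264,222),(200,131),(264,130)],"tip":[s(478,142),t(549,306),(367.9,186),(435.8,186)],
"collar":[s(537,208),t(533,390),(359.3,216.6),(415.9,216.4)]}
if __name__=="__main__":
    for n,v in D.items():
        for w in((0,1,2,3),(2,3)): print(n,w,*tri([Ps[i] for i in w],[v[i] for i in w]))
    print("base",tri(Ps[2:],[(311,85),(381,83)]))
    # top-of-body outline corners etc. at axis height
    M=tri(Ps,D["mouth"])[0]
    for P,q in zip(Ps[1:],[t(445,163),(311,85),(381,83)]):
        d=atz(P,q,.0525)-M;print("yaw",np.degrees(np.arctan2(d[1],d[0])),np.linalg.norm(d))
    p=axis(-3,40)
    r=-1
E
python3 m.py
cat >> h.py <<'E'
TAU=np.radians(20)
def tool(b): # tool orientation holding a bottle whose axis is b; x axis towards the mouth
    z=down(b)*np.cos(TAU)-b*np.sin(TAU); return frame(-b,z)
def ztool(o): return Ro.from_euler("xyz",o,degrees=True).as_matrix()[:,2]
E
python3 - <<'E'
from h import *
b=axis(-68,-10);p=axis(-3,40);M=np.array([.6101,.1248,.0787]);C=np.array([.4925,-.0757,.063])
for T in (15,20,25,30):
    import h;h.TAU=np.radians(T);r=tool(b);f=tool(p);print(T,r,f);g=M+.105*b
    for n,q,o in[("hover",g-.1*ztool(r),r),("grasp",g,r),("lift",g+[0,0,.18],r),("pre",C+.225*p,f),("tip",C+.18*p,f),("end",C+.105*p,f),("out",C+.105*p-.12*ztool(f),f)]:
        print(n,robot.inverse_kinematics(q,o))
E
```

```text
mouth (0, 1, 2, 3) [0.6108 0.1243 0.0771] [[-0.9, 0.1], [0.6, 0.5], [-0.6, -0.2], [0.5, 1.1]]
mouth (2, 3) [0.6109 0.126  0.0712] [[-0.0, -0.6], [0.0, 0.6]]
tip (0, 1, 2, 3) [ 0.55   -0.0784  0.1059] [[-0.9, -0.2], [0.2, 1.1], [0.7, -0.2], [-0.4, -0.2]]
tip (2, 3) [ 0.5512 -0.0767  0.1111] [[-0.0, 0.0], [0.0, -0.0]]
collar (0, 1, 2, 3) [ 0.4926 -0.0759  0.0613] [[-0.6, 0.0], [0.3, 0.5], [0.0, -0.0], [-0.0, 0.2]]
collar (2, 3) [ 0.4928 -0.0758  0.0616] [[-0.0, -0.1], [0.0, 0.1]]
base (array([ 0.6627, -0.0112,  0.0853]), [[-0.0, -1.0], [0.0, 1.0]])
yaw -68.28256908471131 0.14625125534383215
yaw -68.61953260039047 0.14658337308261463
yaw -68.82156879609109 0.1542685567196934
15 [180. -25. 112.] [-180.   25.  177.]
hover [ 34.9407  56.337  -58.1842  60.2174  20.6568  88.3167  10.7615]
grasp [ 34.9371  59.6206 -57.3579  70.2662  23.1925  76.6536   8.1131]
lift [ 32.6919  50.3384 -59.8784  57.8108  16.9287  93.8966   6.6089]
pre [ 54.2039  34.6977 -69.9195  95.6218  47.0265  51.9196  58.5969]
tip [ 57.2296  32.18   -69.4685 102.9612  46.9467  46.2182  56.7679]
end [ 61.0159  28.47   -68.17
[... 992 characters left out ...]
2.7732  44.8447  62.3511  60.2068]
end [ 56.6781  35.0017 -69.3596 104.9361  44.7474  53.0372  57.4499]
out [ 64.7334  20.5983 -72.5222  99.7337  24.8376  60.3675  73.0403]
30 [180. -40. 112.] [-180.   10.  177.]
hover [ 36.0427  66.1681 -59.0925  48.5835  13.8545  97.5174  16.9027]
grasp [ 37.2956  67.743  -59.4022  62.1589  15.3276  84.2433  14.7497]
lift [ 34.8267  57.5141 -61.1546  51.8779   8.3363  98.9882   9.818 ]
pre [ 44.9757  43.6253 -69.7963  79.1457  45.0756  75.4203  63.3497]
tip [ 48.8642  41.6461 -70.0496  87.4702  44.408   70.0026  61.3833]
end [ 54.008   38.2998 -69.4319 100.0705  43.8346  60.7577  58.7033]
out [ 58.9536  27.1264 -72.4865  93.3271  29.8833  69.7468  69.1841]
```

Joint 3 had drifted towards its limit, so I'll go through a neutral posture first and then recheck IK.

```bash
cat >> h.py <<'E'
b=axis(-68.5,-10);M=np.array([.6108,.1243,.0777]);G=M+.105*b
p=axis(-2,40);C=np.array([.4926,-.0757,.063])
r=tool(b);f=tool(p)
E
python3 - <<'E'
from h import *
print(robot.current_joint_positions())
robot.move_j([-3,25,0,75,0,80,20]); print(robot.current_tool_pos(),robot.current_eef_rot())
import h
for T in(10,20):
    h.TAU=np.radians(T);r=tool(b);f=tool(p);print(T)
    for n,q,o in[("hover",G-.1*ztool(r),r),("grasp",G,r),("lift",G+[0,0,.18],r),("pre",C+.225*p,f),("tip",C+.18*p,f),("end",C+.105*p,f),("out",C+.105*p-.12*ztool(f),f)]:
        print(n,robot.inverse_kinematics(q,o))
print(robot.current_time_s())
E
```

```text
[  19.0167   22.3893  -38.6815   77.6796   13.8452   84.6593 -108.8887]
[0.6117 0.0152 0.2581] [-179.9989   -0.0136  112.9985]
10
hover [  8.9721  41.6602  -2.0987  65.432  -16.1684  83.1127  32.1761]
grasp [  7.7124  44.455   -3.9996  74.3731 -15.9741  70.9946  32.6628]
lift [  6.5217  36.86    -2.1165  61.6542 -16.5985  90.5863  27.3852]
pre [ 15.9715  16.1407 -11.2024 102.049    2.0347  32.1641  92.5953]
tip [ 16.3191  14.25   -10.7835 109.1421   0.7923  26.9261  93.955 ]
end [ 17.7033  12.1801 -11.0791 120.2266  -1.3546  17.9367  96.6652]
out [  4.7431  -3.5376   3.9634 120.0018  -5.6313  33.832  100.6123]
20
hover [ 13.7613  48.0462  -2.5359  58.4472 -22.8273  90.9105  36.4533]
grasp [ 11.9782  49.1537  -4.9944  69.3137 -22.4614  78.3099  37.5638]
lift [ 10.6761  41.2598  -2.852   57.6417 -24.002   96.4104  30.3068]
pre [ 14.7213  20.8653 -11.1436  91.6481   3.9442  47.9041  90.8574]
tip [ 15.1506  18.5354 -10.7592  99.2715   3.2438  42.5551  91.5325]
end [ 15.6308  15.6166 -10.0056 111.0505   2.0899  33.6229  92.922 ]
out [ 12.6404   3.7713  -5.2235 107.5307  -2.0351  48.8176  96.5598]
6.1583
```

Run:
```python
from h import *
z=ztool(r);g=G+.002*z
robot.move_to(g-.1*z,r)
print("stop",robot.line_to(g,velocity=.1,f_stop=12),robot.current_tool_pos()-g)
print(robot.current_contact_force())
fingers.gripper_to(0.0,80)
print(robot.current_finger_gap(),robot.current_gripper_force(),robot.current_contact_force(),robot.current_tool_pos()-g)
robot.line_to(g+[0,0,.15],velocity=.12)
print(robot.current_finger_gap(),robot.current_contact_force(),robot.current_torque(),robot.current_time_s())
pose=(robot.current_tool_pos(),robot.current_eef_rot());print(pose)
im=vision.grab_frame("wrist");cv2.imwrite("pics/w2.png",im[:,:,::-1])
```

```text
stop False [ 0.0007 -0.0006  0.0007]
[ 0.3102 -0.0871 -0.2116]
0.606616587785427 83.47055196762085 [ 1.6537 -1.3868  4.1459] [ 0.0013 -0.0005  0.0011]
0.6127367729438572 [ 1.0004 -0.3088 -2.2627] [-0.6449 -0.2562  0.0056] 9.7
(array([0.6478, 0.029 , 0.2065]), array([-179.857 ,  -30.0508,  111.4256]))
```

View pics/w2.png

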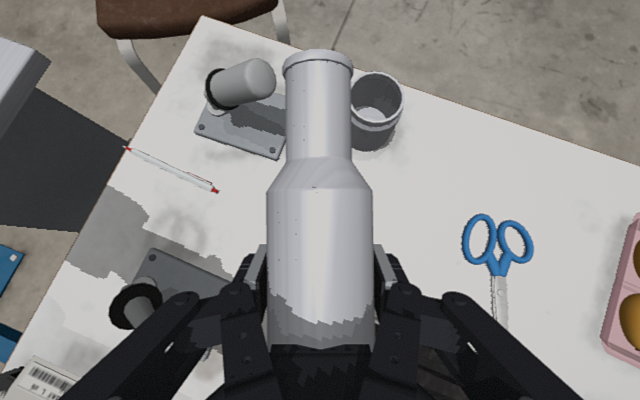

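Run:
```python
from h import *
pose=(np.array([0.6478,0.029,0.2065]),np.array([-179.857,-30.0508,111.4256]))
P=cam("wrist",pose);R=Ro.from_euler("xyz",pose[1],degrees=True).as_matrix();x,y,z=R.T
gp=pose[0]-.002*z
for d in(-6,-3,0,3):
    a=TAU+np.radians(d); bb=-(x*np.cos(a)+z*np.sin(a)); n=np.cross(bb,y)
    m=gp-.105*bb
    q=np.array([proj(P,m+.0185*(np.cos(t)*y+np.sin(t)*n)) for t in np.linspace(0,6.28,60)])
    print(d,"mouth",proj(P,m),"rim",q.min(0),q.max(0),"bb",bb)
q=C+.225*p
robot.move_to(q+[0,0,.06]+.002*ztool(f),f)
robot.line_to(q+.002*ztool(f),velocity=.12)
robot.pause(.2)
print(robot.current_tool_pos()-q-.002*ztool(f),robot.current_eef_rot(),f,robot.current_joint_positions(),robot.current_time_s())
o=[]
for c,(u,v) in(("scene",(310,125)),("top",(345,150))):
    im=vision.grab_frame(c);cv2.imwrite(f"pics/{c}1.png",im[:,:,::-1])
    o.append(cv2.resize(im[v:v+100,u:u+100,::-1],(400,400),interpolation=2))
    P=cam(c);print(c,"exp mouth",proj(P,C+.12*p),"base",proj(P,C+.27*p),"tip",proj(P,C+.075*p),"foot",proj(P,C))
cv2.imwrite("pics/c1.png",np.hstack(o))
```

```text
-6 mouth [321.0009  59.7475] rim [282.0946  41.3412] [359.9377  73.7357] bb [ 0.3516 -0.8944 -0.2765]
-3 mouth [320.9608  64.5854] rim [283.602   45.4414] [358.3583  79.2819] bb [ 0.3565 -0.9066 -0.2258]
0 mouth [320.9236  69.6216] rim [284.9977  49.8926] [356.8955  84.9201] bb [ 0.3605 -0.9163 -0.1745]
3 mouth [320.8891  74.8216] rim [286.2903  54.635 ] [355.5406  90.6317] bb [ 0.3634 -0.9235 -0.1228]
[ 0.0009 -0.      0.0015] [-179.9895   20.1492  178.0056] [180.  20. 178.] [12.8532 20.8111 -8.6828 91.666   2.6473 47.6337 91.8412] 11.5917
scene exp mouth [335.6466 141.0056] base [292.0737  90.5781] tip [348.0547 155.3656] foot [368.1009 178.5652]
top exp mouth [406.647 194.552] base [420.2302 125.3896] tip [403.1133 212.5451] foot [397.6816 240.2018]
```

View pics/c1.png

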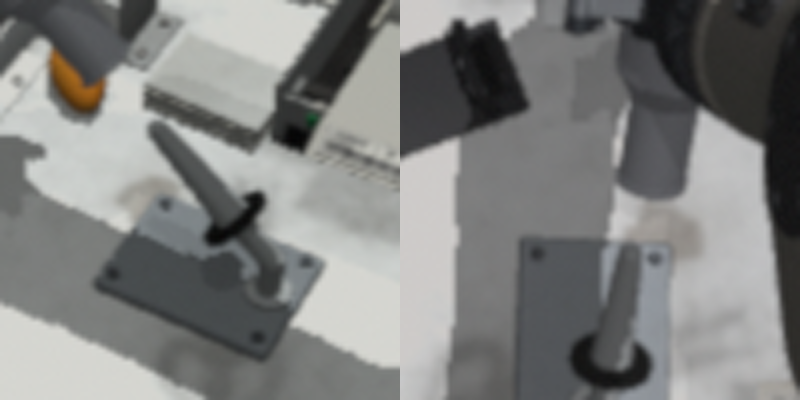

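Run:
```python
import cv2,numpy as np
o=[]
for c,u,v in(("scene",318,122),("top",388,166)):
    o.append(cv2.resize(cv2.imread(f"pics/{c}1.png")[v:v+50,u:u+33],None,fx=12,fy=12,interpolation=0))
o=np.hstack(o); o=np.clip(o*1.6,0,255).astype(np.uint8);cv2.imwrite("pics/c2.png",o)
```

```text
(no output)
```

View pics/c2.png

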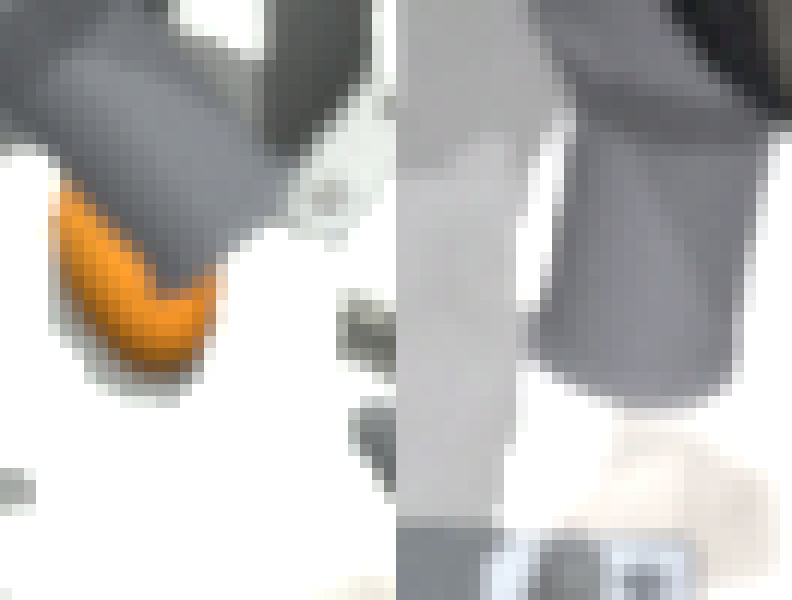

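Run:
```python
from h import *
p=axis(-1,40);f=tool(p);O=np.array([-.0003,.0015,-.0008])+.002*ztool(f)+C
def st(n):
    F=robot.current_contact_force();q=robot.current_tool_pos()-O
    print(n,"F",F,"along",q@p*1000-105,"off",(q-p*(q@p))*1000,robot.current_finger_gap(),robot.current_time_s())
robot.line_to(O+.215*p,f,velocity=.1);st("pre")
for s,v in((.165,.06),(.135,.05),(.113,.04)):
    h=robot.line_to(O+s*p,f,velocity=v,f_stop=10);st((s,h))
    if h:break
P=cam("top")
```

```text
pre F [ 0.0442 -0.0597 -2.3956] along 109.15698924082821 off [-0.0357  0.3303  0.0494] 0.611893472512791 11.9583
(0.165, False) F [ 0.6905  0.6728 -0.4525] along 60.89353333375456 off [-0.0049 -0.006   0.0057] 0.607763497004608 12.9417
(0.135, False) F [ 0.2857  0.0743 -1.0396] along 30.47046417461138 off [-0.0048 -0.0355  0.005 ] 0.6110630419577703 13.6917
(0.113, False) F [-0.2807  1.329  -2.2296] along 7.726564178209969 off [-0.0313 -0.0157  0.0369] 0.609940983452231 14.3917
```

Insertion is smooth, with almost no contact force. Next I press onto the collar and look.

Run:
```python
from h import *
p=axis(-1,40);f=tool(p);O=np.array([-.0003,.0015,-.0008])+.002*ztool(f)+C
h=robot.line_to(O+.090*p,f,velocity=.02,f_stop=10)
q=robot.current_tool_pos()-O
print(h,"F",robot.current_contact_force(),"along",q@p*1000-105,(q-p*(q@p))*1000,robot.current_finger_gap(),robot.current_time_s())
o=[]
for c,(u,v) in(("scene",(320,130)),("top",(360,190))):
    im=vision.grab_frame(c)
    o.append(cv2.resize(im[v:v+75,u:u+66,::-1],(396,450),interpolation=2))
cv2.imwrite("pics/c3.png",np.clip(np.hstack(o)*1.3,0,255).astype(np.uint8))
```

```text
True F [ 1.2034 -0.4398  0.9873] along 7.342646729583095 [ 0.2252 -0.0659 -0.2697] 0.6117579409610244 14.9417
```

View pics/c3.png

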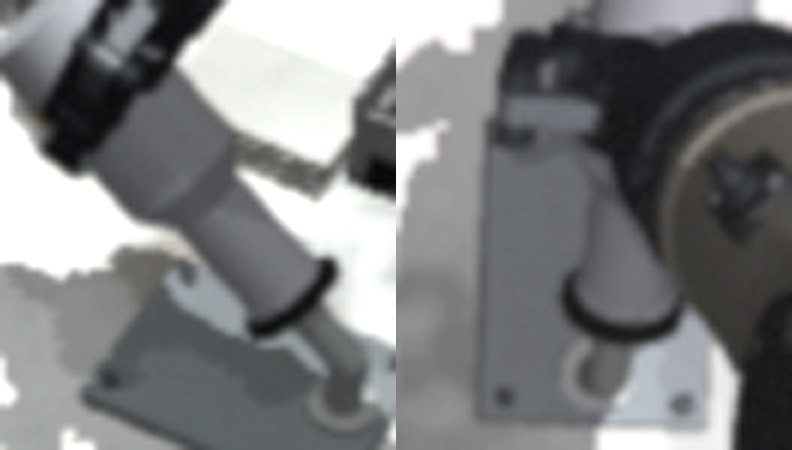

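The rim appears to meet the collar in both views. I'll press a little harder to confirm it is seated and not wedged.

Run:
```python
from h import *
p=axis(-1,40);f=tool(p);O=np.array([-.0003,.0015,-.0008])+.002*ztool(f)+C
for i in range(3):
    h=robot.line_to(O+.090*p,None,velocity=.012,f_stop=(15,22,22)[i]);F=robot.current_contact_force()
    robot.pause(.3)
    q=robot.current_tool_pos()-O
    print(h,"F",F,robot.current_contact_force(),"along",q@p*1000-105,(q-p*(q@p))*1000,robot.current_finger_gap(),robot.current_torque(),robot.current_time_s())
```

```text
True F [ 1.5159 -0.2268  1.4139] [-0.3573  0.4955  0.5229] along 7.509613730179751 [ 0.3971 -0.1301 -0.4759] 0.6119173206568573 [0.0723 0.6817 0.0427] 16.4
False F [15.217  -0.3653 15.449 ] [16.0047  0.29   15.6673] along 6.992042542402203 [ 0.1834 -0.7851 -0.2349] 0.6085786230587683 [ 0.1323 -3.1382 -0.0933] 18.8667
False F [14.7628 -0.5676 15.4234] [15.0048  0.7352 15.775 ] along 7.00546298873077 [ 0.1827 -0.7902 -0.2342] 0.6080393788629712 [ 0.135  -3.0994 -0.0243] 19.4167
```

Run:
```python
from h import *
pose=(robot.current_tool_pos(),robot.current_eef_rot());im=vision.grab_frame("wrist");sc=vision.grab_frame("scene")
cv2.imwrite("pics/w4.png",im[:,:,::-1]);print(pose)
P=cam("wrist",pose)
for s in(0,.007,.05):print(s,proj(P,C+s*axis(-1,40)))
a=cv2.resize(im[0:150,270:370,::-1],(400,600),interpolation=2);b=cv2.resize(sc[150:210,345:385,::-1],(400,600),interpolation=2)
cv2.imwrite("pics/c4.png",np.clip(np.hstack([a,b])*1.4,0,255).astype(np.uint8))
```

```text
(array([ 0.579 , -0.0765,  0.1321]), array([-179.7059,   24.5153,  179.0409]))
0 [319.8118  49.365 ]
0.007 [319.7905  64.1202]
0.05 [319.6619 153.0243]
```

View pics/c4.png

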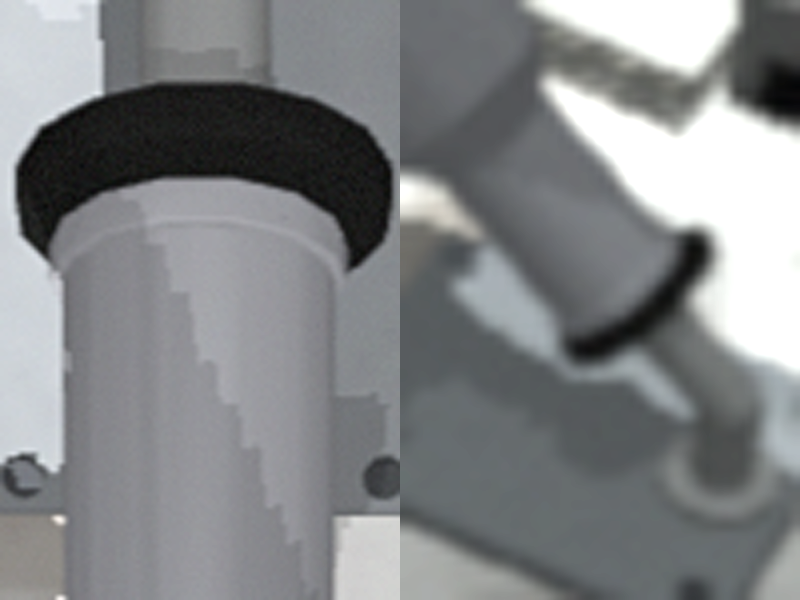

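Run:
```python
from h import *
pose=(np.array([.579,-.0765,.1321]),np.array([-179.7059,24.5153,179.0409]));P=cam("wrist",pose);p=axis(-1,40)
y=np.cross([0,0,1],p);y/=np.linalg.norm(y);n=np.cross(p,y)
def circ(s,rad,off=0,p=p,y=y,n=n):
    q=np.array([proj(P,C+s*p+rad*(np.cos(t)*y+np.sin(t)*n)) for t in np.linspace(0,6.28,90)]);i=q[:,0].argmax();return q.min(0),q.max(0),"row at widest",q[i,1]
for s in(-.006,-.003,0):print("collar",s,circ(s,.023))
for s in(0,.003,.007):print("rim",s,circ(s,.0185))
R=Ro.from_euler("xyz",pose[1],degrees=True).as_matrix();x,yy,z=R.T;bb=-(x*np.cos(TAU)+z*np.sin(TAU));print("bottle axis elev if rigid",np.degrees(np.arcsin(bb[2])),"mouth-C",((pose[0]-.002*z-.105*bb)-C)*1000)
```

```text
collar -0.006 (array([271.6805,   6.8524]), array([367.9541,  57.6842]), 'row at widest', np.float64(32.95749438867095))
collar -0.003 (array([271.7291,  14.5421]), array([367.8869,  63.1126]), 'row at widest', np.float64(39.48408606307903))
collar 0 (array([271.7777,  22.2102]), array([367.8198,  68.5301]), 'row at widest', np.float64(45.995012392693106))
rim 0 (array([281.3921,  28.3257]), array([358.2403,  65.2065]), 'row at widest', np.float64(46.64497227272453))
rim 0.003 (array([281.4284,  35.6745]), array([358.1851,  70.7727]), 'row at widest', np.float64(53.10818153336389))
rim 0.007 (array([281.4767,  45.4419]), array([358.1117,  78.1764]), 'row at widest', np.float64(61.70184550318768))
bottle axis elev if rigid 44.51497059597243 mouth-C [10.706   0.2931 -2.6954]
```

The scene view shows no peg between rim and collar, where a 7 mm gap would leave a clear notch. The stop is stiff at 22 N axial, so the mouth is on the collar. The leftover offset comes from my collar estimate, which sat too low by about the thickness of the ring. I'll relax the push, open and back out.

Run:
```python
from h import *
p=axis(-1,40);f=tool(p);O=np.array([-.0003,.0015,-.0008])+.002*ztool(f)+C
robot.line_to(O+.1105*p,f,velocity=.02);robot.pause(.2)
q=robot.current_tool_pos()-O
print(robot.current_contact_force(),q@p*1000-105,robot.current_eef_rot(),robot.current_time_s())
S0=vision.grab_frame("scene")
fingers.gripper_to(1.0)
robot.pause(.5)
print(robot.current_finger_gap(),robot.current_contact_force())
q=robot.current_tool_pos();z=ztool(robot.current_eef_rot())
print(robot.line_to(q-.13*z,velocity=.12,f_stop=15))
robot.pause(1)
print(robot.current_tool_pos(),robot.current_contact_force(),robot.current_time_s())
for c in("scene","top"):
    im=vision.grab_frame(c);cv2.imwrite(f"pics/{c}9.png",im[:,:,::-1])
    for l in("bottle","slim_peg","jar"): print(c,l,[(np.round(d["rect"],1).tolist(),round(d["p"],2)) for d in recognise(l,c)])
a=cam("scene");t=cam("top")
for el in(40,34,28):
    pp=axis(-1,el);Cc=np.array([.4955,-.0757,.065]);print(el,"mouth/base scene",proj(a,Cc),proj(a,Cc+.15*pp),"top",proj(t,Cc),proj(t,Cc+.15*pp))
# rim-collar check: brightness profile along the axis in the scene, before and after release
im=cv2.imread("pics/scene9.png").mean(2);i0=S0.mean(2)
for nm,I in(("before",i0),("after",im)):
    print(nm,[int(cv2.getRectSubPix(I.astype(np.float32),(1,1),tuple(map(float,proj(a,C+s*axis(-1,40)))))[0,0]) for s in np.arange(-.02,.04,.003)])
```

```text
[ 5.266   0.075  -0.5389] 7.0153936473799945 [-179.9612   20.1983  179.0014] 20.8917
1.001769542749779 [-0.1929  0.2672  1.3868]
False
[ 0.5332 -0.0749  0.2535] [ 0.5911 -0.2553  0.0572] 24.1083
scene bottle [([344.4, 153.1, 48.9, 46.4], 0.63)]
scene slim_peg [([369.4, 179.4, 14.2, 12.6], 0.68)]
scene jar [([250.1, 252.4, 33.2, 49.6], 0.58)]
top bottle [([405.2, 205.8, 31.4, 71.3], 0.96)]
top slim_peg []
top jar [([270.5, 175.4, 30.2, 33.0], 0.83)]
40 mouth/base scene [367.073  177.5658] [325.673 130.664] top [397.8592 238.871 ] [408.3442 180.261 ]
34 mouth/base scene [367.073  177.5658] [322.1334 133.5041] top [397.8592 238.871 ] [407.0606 176.653 ]
28 mouth/base scene [367.073  177.5658] [319.1914 136.7529] top [397.8592 238.871 ] [405.7136 173.8988]
before [78, 74, 66, 47, 19, 27, 67, 88, 90, 88, 88, 88, 88, 89, 89, 88, 88, 88, 89, 89]
after [77, 73, 65, 46, 19, 15, 44, 68, 87, 94, 95, 95, 95, 94, 91, 87, 84, 84, 84, 84]
```

```bash
python3 -c "
from station import workorder
print(workorder.close_job())"
```

```text
the job is handed in; nothing more can be done
None
```

The bottle is mouth down on the slim peg, with its rim pushed onto the collar (stiff stop at about 22 N) before I let go; it stayed there after release, the arm backed clear and the jar was not touched, and the job was handed in at about 25 s.

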